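Uncap a hose valve of unknown thread hand in the vice

TASK

Take the brass hose valve that stands to the left of the vice (seen from the robot), cap still on, turn it so that its two flats face the jaws, and lower it upright between them right down to the slot's floor, so that it cannot spin. Nobody knows whether its cap has a left-hand or a right-hand thread: try it carefully both ways without forcing it, unscrew it the way that gives, and lift it off. Finish with the cap still held in the gripper, level and about 6 cm straight up from where it was screwed on, while the valve stays down in the jaws; leave the other valve and the tools where they lie.

Things in the scene. Friction and masses are not known exactly. Their poses are not given: they have to be found in the camera images.
- vice: small grey machine vice bolted down, tommy bar toward the robot. Origin: under the slot's centre, on the bench top; z up; x square to the jaws, away from the tommy bar; y along the slot. Jaws fixed 44 mm apart (x = -22, +22 mm), 70 mm long, 45-degree lead-in at the top; slot open at both ends, valve may face either way. 76 mm wide, x from -125 to +74 mm; bolt lugs to y = +-61 mm
- slot (a point): centre of the slot's floor, 14 mm above the vice's origin; the jaw tops are 26 mm higher; a seated valve has its origin here, or up to 25 mm along the slot
- valve_1: brass angle valve, upright, one of two exactly alike: one left, one right of the vice, which is where varies. Origin: centre of underside; z up; x along the hose tail that juts out to 56 mm from the origin (12 mm thick, 20 mm up). Block 50 (x) by 40 (y) by 35 mm high, 2 mm bevel at the foot; its two flats for the vice, 40 mm apart, face +y and -y. Shoulder top at 40 mm; 0.35 to 0.6 kg
- valve_2: the other brass valve, same make and size as valve_1 (read there). Either valve with its cap on is 69.5 mm tall, may be picked up and carried by the cap, and then hangs in it with about 1 mm and 3 degrees of play
- cap_1: hexagonal steel blanking cap screwed on valve_1: 44 mm across flats, 28 mm tall, closed flat top, 0.09 kg. Origin: centre of its lower edge; z up. Screwed on, its origin is 41.5 mm above the valve's underside, its axes along the valve's. Flats face its +x and every 60 degrees from there. It hides a quick thread: of the two valves one is right-hand, the other left-hand; nothing outside shows which
- cap_2: the same cap, on valve_2. Either cap: the tight way it meets a hard stop within 5 degrees (plus up to 5 of the valve's play in the jaws), not to be strained beyond 2 N m; the loose way (anticlockwise from above if right-hand, clockwise if left-hand) it turns freely, need not rise meanwhile, pulls straight off once turned 65 to 80 degrees relative to the valve, and meets another stop at about 85
- screwdriver_2: a blue-handled screwdriver lying in front of the vice, to the left, 164 mm long, 22 mm thick; not to be moved
- spanner_small: a small combination spanner lying in front of the vice, to the right, 124 mm long, 6 mm thick; not to be moved
- sanding_block: a cork sanding block lying back on the right, 100 by 61 mm, 29 mm high; not to be moved
Things that resemble listed ones, but are neither listed nor needed, are in the scene too. What is shaped like the cap_2 but pink or turquoise is not meant.

How it is judged:
On the way:
1. the left-hand valve stands upright right down between the jaws, flats to the jaws, its cap still on (((y of valve_2 in the frame of vice below -0.05 m and distance of each of valve_2, cap_2 from where it was at the start of the episode below 0.03 m and x of valve_1 in the frame of vice between -0.006 and 0.006 m and y of valve_1 in the frame of vice between -0.025 and 0.025 m and z of valve_1 in the frame of vice below 0.0165 m and angle between valve_1's own z axis and vertical below 0.06 rad and angle between the y axis of valve_1 and the x axis of vice, either way round below 0.12 rad and z of cap_1 in the frame of valve_1 below 0.0455 m) or (y of valve_1 in the frame of vice below -0.05 m and distance of each of valve_1, cap_1 from where it was at the start of the episode below 0.03 m and x of valve_2 in the frame of vice between -0.006 and 0.006 m and y of valve_2 in the frame of vice between -0.025 and 0.025 m and z of valve_2 in the frame of vice below 0.0165 m and angle between valve_2's own z axis and vertical below 0.06 rad and angle between the y axis of valve_2 and the x axis of vice, either way round below 0.12 rad and z of cap_2 in the frame of valve_2 below 0.0455 m))), for 0.2 s.
At the end, for the whole second after the job is handed in: the left valve is down between the jaws (6 mm off centre, 25 mm along, 2.5 mm above the floor, 0.06 rad tilt, 0.12 rad yaw at most); the fingers alone hold its cap, at rest, level within 0.35 rad, at least 40 mm above its seat, within 60 mm of the axis; the other valve is where it was (((y of valve_2 in the frame of vice below -0.05 m and distance of each of valve_2, cap_2 from where it was at the start of the episode below 0.03 m and x of valve_1 in the frame of vice between -0.006 and 0.006 m and y of valve_1 in the frame of vice between -0.025 and 0.025 m and z of valve_1 in the frame of vice below 0.0165 m and angle between valve_1's own z axis and vertical below 0.06 rad and angle between the y axis of valve_1 and the x axis of vice, either way round below 0.12 rad and z of cap_1 in the frame of valve_1 above 0.0815 m and horizontal distance between cap_1 and valve_1 below 0.06 m and angle between cap_1's own z axis and vertical below 0.35 rad and contact force between the fingers and cap_1 above 1 N and contact force between each of cap_1, the fingers and valve_1 below 0.05 N and contact force between cap_1 and vice below 0.05 N and linear speed of cap_1 below 0.03 m/s and linear speed of valve_1 below 0.02 m/s) or (y of valve_1 in the frame of vice below -0.05 m and distance of each of valve_1, cap_1 from where it was at the start of the episode below 0.03 m and x of valve_2 in the frame of vice between -0.006 and 0.006 m and y of valve_2 in the frame of vice between -0.025 and 0.025 m and z of valve_2 in the frame of vice below 0.0165 m and angle between valve_2's own z axis and vertical below 0.06 rad and angle between the y axis of valve_2 and the x axis of vice, either way round below 0.12 rad and z of cap_2 in the frame of valve_2 above 0.0815 m and horizontal distance between cap_2 and valve_2 below 0.06 m and angle between cap_2's own z axis and vertical below 0.35 rad and contact force between the fingers and cap_2 above 1 N and contact force between each of cap_2, the fingers and valve_2 below 0.05 N and contact force between cap_2 and vice below 0.05 N and linear speed of cap_2 below 0.03 m/s and linear speed of valve_2 below 0.02 m/s))); the arm keeps its last pose, push and grip.
It fails at once if a cap's thread is forced (over 200 N between a cap and its valve) (contact force between cap_1 and valve_1 above 200 N or contact force between cap_2 and valve_2 above 200 N).
It fails at once if the other valve or its cap is moved by more than 30 mm ((y of valve_1 in the frame of vice below -0.05 m and distance of valve_1 from where it was at the start of the episode below 0.13 m and distance of any of valve_1, cap_1 from where it was at the start of the episode above 0.03 m) or (y of valve_2 in the frame of vice below -0.05 m and distance of valve_2 from where it was at the start of the episode below 0.13 m and distance of any of valve_2, cap_2 from where it was at the start of the episode above 0.03 m)).
It fails at once if screwdriver, small spanner or sanding block is moved by more than 30 mm (distance of any of screwdriver_2, spanner_small, sanding_block from where it was at the start of the episode above 0.03 m).
It also fails if it takes over 54 s, if anything falls off the work surface, if the arm or the gripper's body presses on something with over 40 N, if the wrist force passes 120 N, or if a joint passes its speed limit or range.

ROBOT

A 6-joint arm with a two-finger parallel gripper is mounted at the origin on a cart in front of the work surface, level with it; the furniture and walls round the work are solid. World frame = base frame: x ahead of the robot, y to its left, z up, the work surface at z = 0. Lengths are in m, angles in rad, forces in N, time in s.
With the tool pointing down it reaches from about 0.35 to 0.775 m from the base axis. Payload 7.3 kg.
Tool frame: the origin (TCP) lies midway between the tips of the shut fingers; the grasp point (between the pads) lies 19 mm behind it; z points along the fingers, y is the line along which they close (so a half turn about z gives the same grasp; the last joint's range is limited). The gripper opens to 92 mm and grips with 3 to 60 N. Pads are 19 mm wide; open, the fingers measure 130 mm over their backs; the gripper's body (75 mm by 190 mm) begins 47 mm behind the grasp point.
Start: joints at [1.089, 0.342, 1.524, -0, 1.275, -0.146], TCP at [0.173, 0.496, 0.227] pointing down, gripper open.
Joint ranges: [-2.53, 2.53], [-0.77, 2.02], [0.04, 2.7], [-1, 4.14], [0.28, 2.66], [-3.11, 3.11]. Speed limits (rad/s): [2.57, 2.57, 3.14, 3.14, 3.14, 3.14].

INTERFACE

Orientations are given as a rotation vector (axis times angle).
In Python, from station import arm gives the robot as it stands. Calls block until the motion is done:
- arm.reach(position, orientation): joint-space move of the TCP to a pose.
- arm.move_linear(position, rotation=None, velocity=0.15, force_limit=None): straight line of the TCP; rotation=None keeps the orientation; velocity is the mean speed in m/s. With force_limit (N) it stops when the force on the tool has changed by that much, and returns True; else False.
- arm.movej(angles): joint-space move.
- arm.set_gripper(opening, squeeze=None): finger opening in m; squeeze is the grip in N (None keeps the last); returns when the fingers have stopped.
- arm.dwell(seconds).
- arm.solve_ik(position, orientation): joint angles nearest the present ones, or None.
- arm.sense(): the state.
- arm.capture(name): name is "scene" or "side" or "wrist"; returns the picture (400x640x3 uint8, red, green, blue); there is no depth.
- arm.calibration(name): a dict with "mtx" (3x3 intrinsics, pixels), "position" and "attitude" of the camera in the world; the wrist camera has in their place "hand_eye" (4x4, takes a point from camera to tool coordinates, whose origin is the TCP and whose axes are the flange's). Camera axes: x right, y up, looking along -z (the intrinsics and any distortion apply to the point x, -y, -z); pixel columns grow to the right and rows downward; lengths in m; the calibration is good to about 2 mm. A picture is of the moment at which its call begins: read the wrist's pose just before it. calibration takes no time and is no camera call.
A pose or a line that the arm cannot do raises arm.Unreachable and nothing moves.
- arm.job_done(): hands the job in; it is judged then, once.
The state is a dict: "clock": time; "joints": joint angles; "joint_velocities": joint speeds; "tau": joint torques, N m; "tool_pos": TCP position; "tcp_rot": TCP orientation; "ft_force": force on the tool from outside, world axes, zero at the start; "wrist_torque": the same for the moment, N m; "gripper_width": finger opening in m; "finger_force": force on a finger pad.
Only numpy, scipy, OpenCV 4.12 (cv2) and the standard library are available. Lean on these libraries where they do the work, as an engineer would, in place of code of your own. Each camera call takes 0.05 s, during which the arm holds its last target. There are 200 camera calls.

## Working session

There is one attempt and no reset: what is moved stays moved. The work goes in short steps, each a Python script; the robot and the scene stay as the last script left them, time stands still between calls to the robot, and variables do not carry over. Pictures are saved under pics/ and viewed, at most 10 in all, crops included, and the job is handed in when it is done.

```bash
mkdir -p pics; ls
python3 - <<'E'
from station import arm
import cv2,numpy as np
np.set_printoptions(precision=4,suppress=True)
for n in("scene","side","wrist"):
    s=arm.sense(); im=arm.capture(n); cv2.imwrite(f"pics/{n}0.png",im[:,:,::-1]); print(n,arm.calibration(n))
print(s)
E
```

```text
pics
scene {'mtx': array([[518.1088,   0.    , 325.8519],
       [  0.    , 518.1088, 200.4015],
       [  0.    ,   0.    ,   1.    ]]), 'position': array([-0.3213, -0.4729,  0.9204]), 'attitude': array([ 0.76  , -0.4296, -0.9659])}
side {'mtx': array([[434.2814,   0.    , 318.3788],
       [  0.    , 434.2814, 200.1457],
       [  0.    ,   0.    ,   1.    ]]), 'position': array([ 0.3729, -1.1041,  0.4965]), 'attitude': array([ 1.2046, -0.0648, -0.0553])}
wrist {'mtx': array([[343.641 ,   0.    , 321.1345],
       [  0.    , 343.641 , 201.1906],
       [  0.    ,   0.    ,   1.    ]]), 'hand_eye': array([[-0.0003,  0.9637,  0.2671,  0.0721],
       [ 1.    ,  0.0002,  0.0005, -0.0007],
       [ 0.0004,  0.2671, -0.9637, -0.1589],
       [ 0.    ,  0.    ,  0.    ,  1.    ]])}
{'clock': 0.1, 'joints': array([ 1.089 ,  0.3427,  1.5249, -0.    ,  1.2754, -0.146 ]), 'joint_velocities': array([ 0.0004, -0.0007, -0.0016,  0.    , -0.0001, -0.0013]), 'tau': array([  0.0007, -43.2006, -24.4692,   0.0719,   0.0526,  -0.0001]), 'tool_pos': array([0.1728, 0.4954, 0.2261]), 'tcp_rot': array([-0.5248, -3.097 ,  0.0021]), 'ft_force': array([0.9114, 0.545 , 0.1961]), 'wrist_torque': array([-0.0069, -0.0117,  0.0699]), 'finger_force': 0.0, 'gripper_width': 0.09168416484182101}
```

View pics/scene0.png

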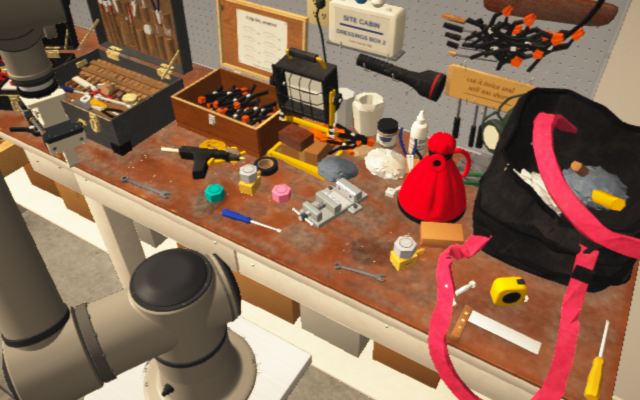

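View pics/side0.png

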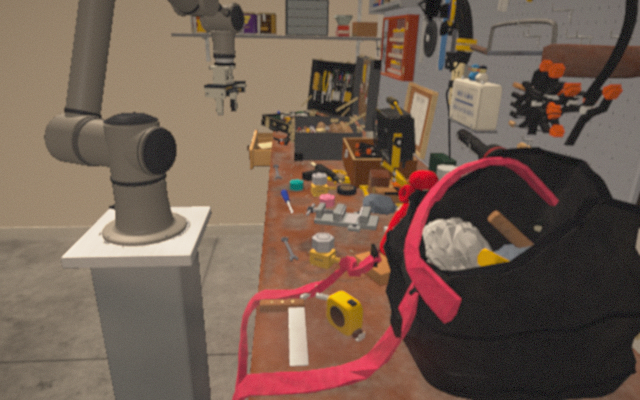

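The scene view shows the left valve at about (249,180) with its cap at (248,172). The turquoise cap is at (215,194), the pink one at (281,193), the vice slot near (332,203) and the right valve at (404,250). Next I'll get rough positions and look with the wrist camera.

```bash
cat > h.py <<'E'
from station import arm
import cv2,numpy as np
from scipy.spatial.transform import Rotation as R
np.set_printoptions(precision=4,suppress=True)
def cam(n,s=None):
    c=arm.calibration(n)
    if n=="wrist":
        s=s or arm.sense(); T=c["hand_eye"]; Rt=R.from_rotvec(s["tcp_rot"]).as_matrix()
        return c["mtx"],Rt@T[:3,:3],Rt@T[:3,3]+s["tool_pos"]
    return c["mtx"],R.from_rotvec(c["attitude"]).as_matrix(),np.array(c["position"])
def ray(C,uv,z):
    K,A,p=C; d=A@np.array([(uv[0]-K[0,2])/K[0,0],-(uv[1]-K[1,2])/K[1,1],-1])
    return p+d*(z-p[2])/d[2]
def proj(C,P):
    K,A,p=C; q=(np.atleast_2d(P)-p)@A; q=q*[1,-1,-1]; q=q@K.T; return q[:,:2]/q[:,2:]
def down(yaw):  # tool z down, tool x at world angle yaw
    c,s=np.cos(yaw),np.sin(yaw)
    return R.from_matrix(np.array([[c,s,0],[s,-c,0],[0,0,-1]])).as_rotvec()
def snap(name,fn):
    s=arm.sense(); im=arm.capture(name); cv2.imwrite(f"pics/{fn}.png",im[:,:,::-1]); np.save(f"pics/{fn}.npy",np.r_[s["tool_pos"],s["tcp_rot"]]); return im
def wcam(fn):
    v=np.load(f"pics/{fn}.npy"); return cam("wrist",dict(tool_pos=v[:3],tcp_rot=v[3:]))
E
python3 - <<'E'
from h import *
C=cam("scene")
for n,uv,z in [("Lcap top",(248,171),.0695),("turq",(215,192),.03),("pink",(281,191),.03),("vice",(332,203),.03),("viceend",(350,187),.04),("bar",(302,212),.03),("Rcap",(404,243),.0695),("driver",(250,220),.01),("span",(360,271),0),("block",(442,233),.03)]: print(n,ray(C,uv,z))
s=arm.sense(); Rm=R.from_rotvec(s["tcp_rot"]).as_matrix(); print(Rm)
# look above the left valve / vice from one place
v=ray(C,(248,171),.0695); m=ray(C,(332,203),.03)
for nm,p in (("L",v),("V",m)):
  for yaw in (0,np.pi,np.pi/2,-np.pi/2, np.arctan2(p[1],p[0]),np.arctan2(p[1],p[0])+np.pi):
    q=arm.solve_ik([p[0]-0.08,p[1],.25],down(yaw)); print(nm,yaw,q)
E
```

```text
Lcap top [0.4803 0.2475 0.0695]
turq [0.4032 0.3013 0.03  ]
pink [0.4954 0.1559 0.03  ]
vice [0.5241 0.0178 0.03  ]
viceend [0.5923 0.0035 0.04  ]
bar [0.4565 0.0651 0.03  ]
Rcap [ 0.4551 -0.2105  0.0695]
driver [0.3818 0.1733 0.01  ]
span [ 0.3855 -0.1392  0.    ]
block [ 0.5682 -0.2626  0.03  ]
[[-0.9441  0.3295 -0.0005]
 [ 0.3295  0.9441 -0.001 ]
 [ 0.0001 -0.0011 -1.    ]]
L 0 [ 0.3907  0.223   1.6247 -0.      1.2939  1.9615]
L 3.141592653589793 [ 0.3907  0.223   1.6247 -0.      1.2939 -1.1801]
L 1.5707963267948966 [ 0.3907  0.223   1.6247 -0.      1.2939  0.3907]
L -1.5707963267948966 [ 0.3907  0.223   1.6247 -0.      1.2939 -2.7509]
L 0.47578488717698764 [ 0.3907  0.223   1.6247 -0.      1.2939  1.4857]
L 3.617377540766781 [ 0.3907  0.223   1.6247  0.      1.2939 -1.6559]
V 0 [-0.1328  0.1738  1.6878 -0.      1.28    1.438 ]
V 3.141592653589793 [-0.1328  0.1738  1.6878  0.      1.28   -1.7036]
V 1.5707963267948966 [-0.1328  0.1738  1.6878 -0.      1.28   -0.1328]
V -1.5707963267948966 [-0.1328  0.1738  1.6878 -0.      1.28    3.0088]
V 0.03385440329620142 [-0.1328  0.1738  1.6878  0.      1.28    1.4041]
V 3.1754470568859947 [-0.1328  0.1738  1.6878  0.      1.28   -1.7375]
```

Run:
```python
from h import *
arm.reach([.51,.25,.24],down(0)); a=snap("wrist","wL")
arm.reach([.55,.03,.22],down(0)); b=snap("wrist","wV")
print(arm.sense()["clock"])
A=wcam("wL");B=wcam("wV")
pa=proj(A,[.48,.2475,.05])[0];pb=proj(B,[.524,.018,.03])[0];print(pa,pb)
def crop(im,p,w,h,k):
    x=int(np.clip(p[0]-w/2,0,640-w));y=int(np.clip(p[1]-h/2,0,400-h));print(x,y);return cv2.resize(im[y:y+h,x:x+w],None,fx=k,fy=k,interpolation=cv2.INTER_CUBIC)
cv2.imwrite("pics/cL.png",crop(a,pa,200,150,4)[:,:,::-1]);cv2.imwrite("pics/cV.png",crop(b,pb,200,200,3)[:,:,::-1])
```

```text
2.925
[323.2949 205.1213] [332.9897 201.8311]
223 130
232 101
```

View pics/cL.png

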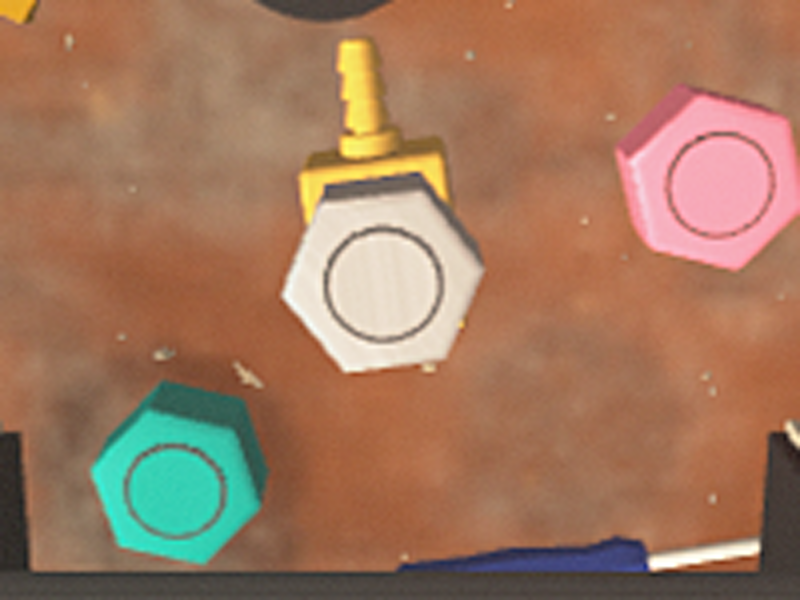

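View pics/cV.png

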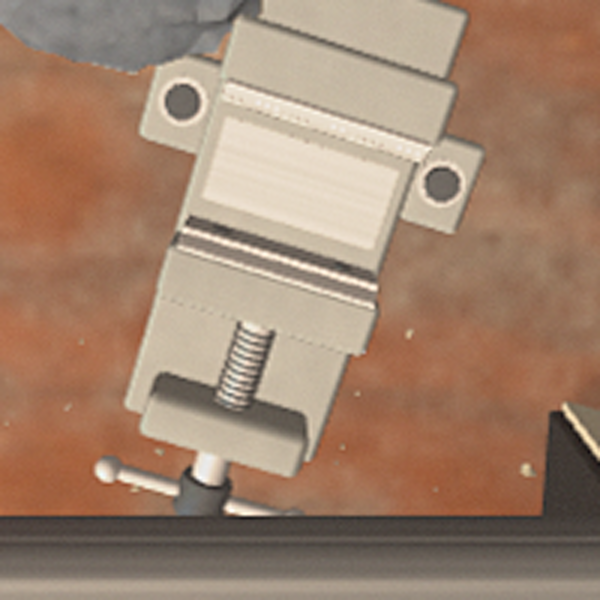

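The left crop shows the steel cap with its top circle at full-frame (318.8,201) and the tail tip at (312,140), pointing away. The vice crop shows the slot rotated about 19°, with bolt holes at full-frame (293,135) and (379,162). To cancel parallax, I'll look at the vice with the camera plumb above the slot.

Run:
```python
from h import *
A=wcam("wL");B=wcam("wV")
f=lambda p:(223+p[0]/4,130+p[1]/4); g=lambda p:(232+p[0]/3,101+p[1]/3)
c=ray(A,f((383,284)),.0695)
H=np.array([ray(A,f(p),.0695)[:2] for p in [(320,193),(420,186),(484,270),(445,360),(347,373),(284,293)]])
d=np.diff(np.r_[H,H[:1]],axis=0);print("cap",c,H.mean(0),np.hypot(*d.T),np.degrees(np.arctan2(d[:,1],d[:,0])))
t=ray(A,f((357,40)),.02);print("tail",t,np.degrees(np.arctan2(*(t-c)[1::-1])),np.hypot(*(t-c)[:2]))
b=[ray(B,g(p),.01) for p in((183,101),(441,184))];m=(b[0]+b[1])/2;e=b[0]-b[1]
yaw=np.arctan2(e[1],e[0])-np.pi/2;print("vice",m,np.degrees(yaw),np.hypot(*e[:2]))
# plumb view, tool yaw = vice yaw
ty=yaw; p=m[:2]-.072*np.array([np.cos(ty),np.sin(ty)])
arm.reach([*p,.16],down(ty)); s=arm.sense();im=snap("wrist","wP");C=wcam("wP");print(C[2],arm.sense()["clock"])
q=proj(C,m)[0];print(q)
x=int(np.clip(q[0]-130,0,380));y=int(np.clip(q[1]-100,0,200));print(x,y)
cv2.imwrite("pics/cP.png",cv2.resize(im[y:y+200,x:x+260],None,fx=3,fy=3,interpolation=cv2.INTER_CUBIC)[:,:,::-1])
```

```text
cap [0.4899 0.2522 0.0695] [0.4909 0.2521] [0.0245 0.0265 0.0253 0.025  0.0261 0.027 ] [ -85.8596 -142.9067  158.2103   98.0298   36.4448  -20.1065]
tail [0.5452 0.2595 0.02  ] 7.58445406226216 0.055798953276391776
vice [0.5775 0.0141 0.01  ] -17.66904428301383 0.09686029479241155
[0.5765 0.0154 0.3188] 3.375
[322.08   104.4892]
192 4
```

View pics/cP.png

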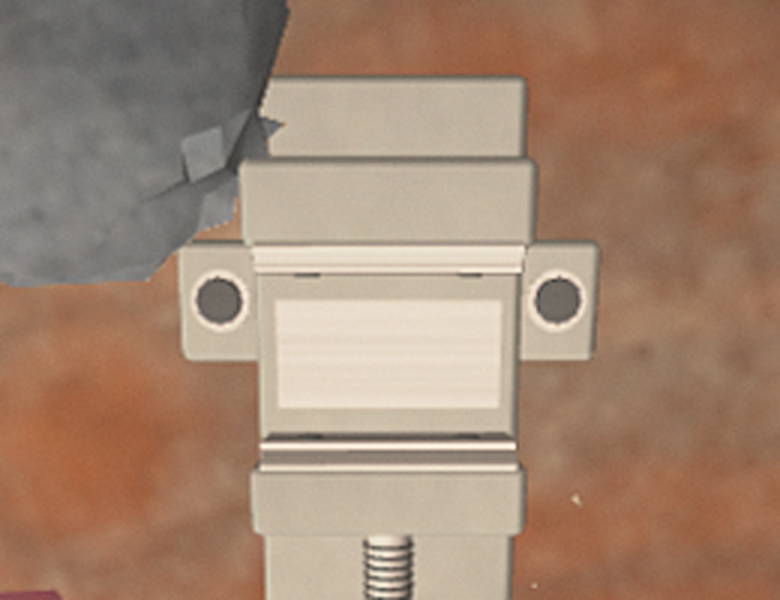

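The plumb view shows the slot's floor between crop rows 275 and 435, with chamfers at 245–272 and 440–470. Its lateral centre is near column 388, and the bolt lugs are off-centre at row 300. I'll compute the slot from these edges.

Run:
```python
from h import *
C=wcam("wP"); g=lambda p:(192+p[0]/3,4+p[1]/3)
v=np.load("pics/wP.npy")
yaw=np.radians(-17.669); X=np.array([np.cos(yaw),np.sin(yaw)]);Y=np.array([-X[1],X[0]])
def loc(p,z):
    w=ray(C,g(p),z)[:2]; return w,np.array([w@X,w@Y])
for n,a,b,z in [("floorfar",(260,274),(515,274),.014),("floornear",(262,435),(515,435),.014),
 ("topfar",(254,246),(524,246),.04),("topnear",(260,470),(520,470),.04),("backfar",(262,79),(525,79),.014),("lugs",(219,300),(558,300),.01),("lugouter",(181,300),(597,300),.01),("jaw outer far",(242,160),(534,160),.04),("jaw outer near",(262,534),(516,534),.04)]:
    (wa,la),(wb,lb)=loc(a,z),loc(b,z); e=wa-wb
    print(n,"x %.4f y %.4f len %.4f ang %.2f"%((la+lb)[0]/2,(la+lb)[1]/2,np.hypot(*e),np.degrees(np.arctan2(e[1],e[0]))-90))
```

```text
floorfar x 0.5534 y 0.1896 len 0.0721 ang -17.46
floornear x 0.5081 y 0.1891 len 0.0745 ang -17.46
topfar x 0.5595 y 0.1892 len 0.0693 ang -17.46
topnear x 0.5017 y 0.1887 len 0.0707 ang -17.46
backfar x 0.6037 y 0.1881 len 0.0709 ang -17.45
lugs x 0.5463 y 0.1892 len 0.0977 ang -17.46
lugouter x 0.5463 y 0.1891 len 0.1199 ang -17.46
jaw outer far x 0.5800 y 0.1895 len 0.0734 ang -17.46
jaw outer near x 0.4839 y 0.1889 len 0.0702 ang -17.46
```

Run:
```python
from h import *
c=[.4903,.2521]; o=down(np.radians(97.4))
arm.reach([*c,.16],o); print(arm.sense()["joints"])
print(arm.move_linear([*c,.0445],velocity=.08,force_limit=15))
s0=arm.sense(); arm.set_gripper(.044,30); arm.dwell(.3); s=arm.sense()
print(s0["tool_pos"],s["gripper_width"],s["finger_force"],s["ft_force"]-s0["ft_force"],s["wrist_torque"]-s0["wrist_torque"])
arm.set_gripper(.03,30)
s=arm.sense(); print(s["gripper_width"],s["finger_force"],s["ft_force"]-s0["ft_force"],s["wrist_torque"]-s0["wrist_torque"],s["tool_pos"])
arm.move_linear([*s["tool_pos"][:2],.15],velocity=.06); arm.dwell(.3)
s=arm.sense(); print(s["gripper_width"],s["finger_force"],s["ft_force"]-s0["ft_force"],s["wrist_torque"]-s0["wrist_torque"],s["clock"])
im=snap("wrist","wH");im2=snap("scene","sH");cv2.imwrite("pics/cH.png",np.hstack([im[:,100:540],cv2.resize(im2[100:240,180:330],None,fx=2,fy=2)[:280] if 0 else cv2.resize(im2[80:240,170:314],(360,400))])[:,:,::-1])
```

```text
[ 0.3354  0.4502  1.5497 -0.0001  1.1408  0.2074]
False
[0.4906 0.2522 0.045 ] 0.04386545120283644 1.1337164207361639 [ 0.7464 -0.5396 -1.15  ] [-0.0627 -0.336   0.0208]
0.0440991992373653 29.998873472213745 [ 1.9415 -0.9327 -1.1326] [ 0.0055 -0.3926  0.0175] [0.4905 0.2521 0.0446]
0.04408992935578049 29.99599725008011 [-1.1384 -0.1114 -6.8592] [0.0066 0.0561 0.0194] 10.025
```

View pics/cH.png

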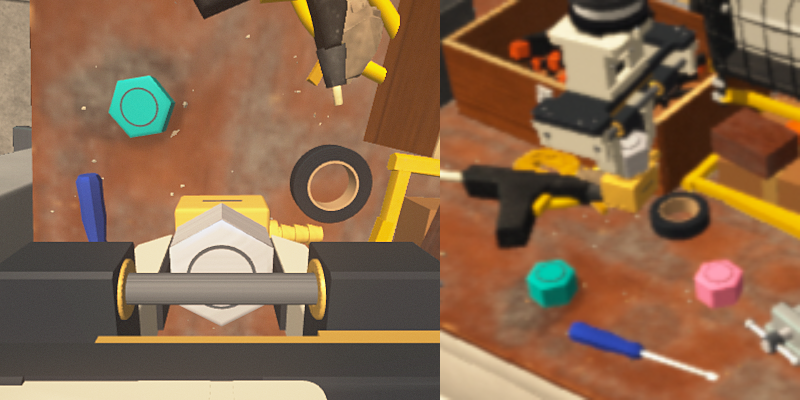

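The wrist view shows the cap held symmetrically, with its top face centred near full-frame (321,281), and the valve hanging straight with its tail along +x. I'll carry it over and lower it with a force limit.

Run:
```python
from h import *
C=wcam("wH"); v=np.load("pics/wH.npy"); Rt=R.from_rotvec(v[3:]).as_matrix()
print("cap in tool",Rt.T@(ray(C,(321,281),v[2]+.025)-v[:3]))
t=[.5631,.0192]; o=down(np.radians(162.5))
arm.move_linear([*t,.15],rotation=o,velocity=.1); arm.move_linear([*t,.108],velocity=.05); arm.dwell(.3)
s0=arm.sense(); print(s0["joints"],s0["tool_pos"],s0["clock"]); im=snap("wrist","wD")
cv2.imwrite("pics/cD.png",im[:,:,::-1])
hit=arm.move_linear([*t,.058],velocity=.025,force_limit=10)
s=arm.sense(); X=R.from_rotvec(s["tcp_rot"]).as_matrix()
print(hit,s["tool_pos"],"tool-frame df",X.T@(s["ft_force"]-s0["ft_force"]),X.T@(s["wrist_torque"]-s0["wrist_torque"]),s["clock"])
```

```text
cap in tool [-0.0017 -0.0007 -0.025 ]
[-0.102   0.5289  1.5772  0.      1.0351 -1.3673] [0.5632 0.0192 0.1082] 14.0083
True [0.5653 0.0187 0.0744] tool-frame df [ -2.1373   0.2594 -10.3165] [-0.0229 -0.2796 -0.0137] 15.3583
```

```bash
cat >> h.py <<'E'
def rep(tag,s0):
    s=arm.sense(); X=R.from_rotvec(s["tcp_rot"]).as_matrix()
    print(tag,s["tool_pos"],"df",X.T@(s["ft_force"]-s0["ft_force"]),"dm",X.T@(s["wrist_torque"]-s0["wrist_torque"]),s["gripper_width"],"t",s["clock"]); return s
E
python3 - <<'E'
from h import *
X=np.array([np.cos(np.radians(-17.5)),np.sin(np.radians(-17.5))]); t=np.array([.5631,.0192])+.0025*X
arm.move_linear([*t,.080],velocity=.04); arm.dwell(.2); s0=arm.sense(); rep("up",s0)
for z in (.072,.067,.062,.058):
    h=arm.move_linear([*t,z],velocity=.025,force_limit=12); s=rep(f"{h} {z}",s0)
    if h: break
E
```

```text
up [0.565  0.0185 0.0795] df [0. 0. 0.] dm [0. 0. 0.] 0.04355427937575793 t 15.8917
False 0.072 [0.5653 0.0185 0.0718] df [1.024  0.1589 0.5571] dm [-0.0623 -0.0923 -0.0442] 0.04368508685442814 t 16.3583
False 0.067 [0.5653 0.0184 0.0668] df [1.194  0.6359 0.3748] dm [ 0.0003 -0.053  -0.0109] 0.043648417284357345 t 16.7083
False 0.062 [0.5653 0.0185 0.0618] df [ 1.1773 -0.4107  0.1726] dm [ 0.0427 -0.0446  0.0212] 0.04331437677822028 t 17.0583
True 0.058 [0.5662 0.0185 0.0585] df [  2.0117  -1.0458 -11.7524] dm [0.0142 0.0701 0.0068] 0.043669438324184844 t 17.3
```

View pics/cD.png

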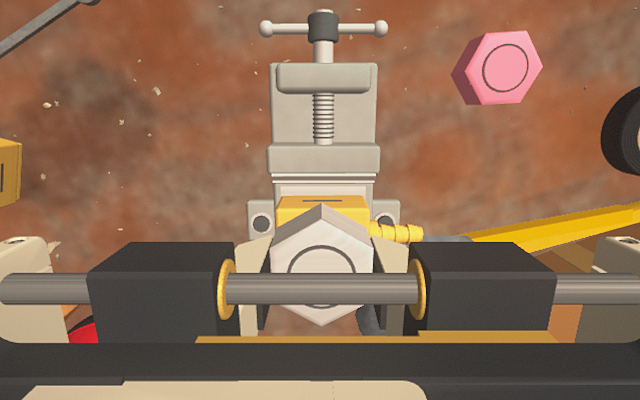

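The valve went down to z=0.0585, which is the expected seated height, and the picture shows it aligned with the slot. Next I'll ease off and try the cap both ways, watching the torque.

```bash
cat >> h.py <<'E'
def turn(pose0,off,deg,z=None,velocity=.03):
    """TCP pose after turning deg (ccw from above) about the point off (tool x) of pose0."""
    p0,r0=pose0; A=R.from_rotvec(r0); Z=R.from_rotvec([0,0,np.radians(deg)])
    piv=p0+A.apply([off,0,0]); p=piv+Z.apply(p0-piv)
    if z is not None:p[2]=z
    return p,(Z*A).as_rotvec()
E
python3 - <<'E'
from h import *
import json
arm.dwell(.3); s=arm.sense()
p=np.array([.5655,.0185,.0588]); r=down(np.radians(162.5))
arm.move_linear(p,rotation=r,velocity=.02); arm.dwell(.3); s0=arm.sense(); rep("base",s0)
np.save("pose0.npy",np.r_[p,r])
for sg in (1,-1):
    for d in range(1,15):
        a,b=turn((p,r),-.0012,sg*d); 
        arm.move_linear(a,rotation=b,velocity=.05); arm.dwell(.05); s=arm.sense(); m=s["wrist_torque"]-s0["wrist_torque"]; f=s["ft_force"]-s0["ft_force"]
        print(sg*d,"Mz %.2f"%m[2],f,"%.2f"%s["clock"])
        if abs(m[2])>.7 or np.linalg.norm(f)>20: break
    arm.move_linear(p,rotation=r,velocity=.05)
    arm.dwell(.1)
rep("end",s0)
E
```

```text
base [0.5658 0.0185 0.0588] df [0. 0. 0.] dm [0. 0. 0.] 0.04342859291750302 t 18.1583
1 Mz -0.06 [ 0.7569 -0.3191  0.688 ] 18.46
2 Mz -0.05 [ 0.678   0.533  -0.1934] 18.76
3 Mz -0.02 [0.248  0.9306 0.575 ] 19.06
4 Mz -0.06 [0.5721 0.6739 1.2192] 19.36
5 Mz -0.07 [-0.2472  1.6987  0.3257] 19.66
6 Mz -0.11 [-0.9833  1.1842  0.8733] 19.96
7 Mz -0.07 [-2.7323  1.5353  0.7597] 20.26
8 Mz -0.12 [-1.9005  1.0148  1.178 ] 20.56
9 Mz -0.18 [-2.1012  1.4989  0.3829] 20.86
10 Mz -0.22 [-3.222   1.3097  0.9412] 21.16
11 Mz -0.38 [-3.5231  1.8559  0.7926] 21.46
12 Mz -0.56 [-2.9474  2.3595 -0.4834] 21.76
13 Mz -0.83 [-3.0152  1.432   0.069 ] 22.06
-1 Mz -0.06 [-1.0727 -1.6833 -0.308 ] 22.83
-2 Mz -0.01 [-1.2967 -1.0091  0.2083] 23.13
-3 Mz -0.01 [-0.9762 -1.4135  0.1203] 23.43
-4 Mz -0.07 [-2.0195 -0.87   -0.5557] 23.73
-5 Mz 0.01 [-0.4145 -2.1925 -0.592 ] 24.03
-6 Mz -0.04 [-1.4254 -0.7052 -0.4616] 24.33
-7 Mz -0.04 [-2.0529 -0.7659 -0.1887] 24.63
-8 Mz -0.06 [-0.9653 -0.6333 -0.4308] 24.93
-9 Mz -0.09 [-1.6707 -1.9283 -1.3602] 25.23
-10 Mz -0.05 [-0.8813 -1.1152 -1.8058] 25.53
-11 Mz 0.00 [-1.0818 -1.4268 -1.1795] 25.83
-12 Mz -0.07 [-1.5012 -1.1232 -0.5193] 26.13
-13 Mz -0.06 [-1.5006 -1.2705 -0.1454] 26.43
-14 Mz -0.07 [-1.2661 -0.7818 -0.321 ] 26.73
end [0.5655 0.0185 0.0588] df [ 0.9366 -1.1583  0.5722] dm [0.2648 0.219  0.0164] 0.04359528418942183 t 27.225
```

Anticlockwise binds and clockwise turns freely, so the thread is left-hand. I'll turn it clockwise and try the lift.

Run:
```python
from h import *
v=np.load("pose0.npy"); p,r=v[:3],v[3:]
s0=arm.sense()
for d in (-12,-24,-36,-48,-58,-66,-72,-76):
    a,b=turn((p,r),-.0012,d); arm.move_linear(a,rotation=b,velocity=.05); s=arm.sense(); m=s["wrist_torque"]-s0["wrist_torque"]
    print(d,"Mz %.2f"%m[2],s["ft_force"]-s0["ft_force"],"%.2f"%s["clock"])
    if abs(m[2])>.7: break
arm.dwell(.2); s0=arm.sense(); q=s0["tool_pos"].copy()
for dz in (.003,.007,.012):
    h=arm.move_linear([a[0],a[1],a[2]+dz],velocity=.015,force_limit=4); rep(f"lift {dz} {h}",s0)
    if h: break
```

```text
-12 Mz 0.01 [-0.3647  0.8084 -0.663 ] 27.58
-24 Mz -0.01 [-2.2924 -1.2045  0.213 ] 27.94
-36 Mz -0.04 [-1.9068  0.4609  0.2309] 28.30
-48 Mz -0.00 [-2.1143  0.7907  0.8485] 28.66
-58 Mz -0.05 [-1.9878  1.5774  1.6842] 28.98
-66 Mz -0.00 [-3.0724  0.3503  1.0505] 29.27
-72 Mz -0.02 [-4.2237  0.3137  2.7179] 29.53
-76 Mz -0.04 [-5.3453 -0.7626  2.126 ] 29.78
lift 0.003 True [0.5655 0.0194 0.0595] df [2.6346 2.7904 2.3029] dm [-0.7025  0.2156  0.006 ] 0.04359599641388875 t 30.1917
```

Run:
```python
from h import *
v=np.load("pose0.npy"); p,r=v[:3],v[3:]
a,b=turn((p,r),-.0012,-76)
s0=arm.sense()
for dz in (.0025,.005,.008,.012):
    h=arm.move_linear([a[0],a[1],a[2]+dz],velocity=.015,force_limit=9); arm.dwell(.1); s=rep(f"lift {dz} {h}",s0); print(s["ft_force"])
    if h: break
```

```text
lift 0.0025 False [0.5664 0.0193 0.061 ] df [-1.0032  0.29    2.2425] dm [ 0.0193 -0.2311  0.0347] 0.04383052468167773 t 30.675
[-1.8367  0.7233 -2.6221]
lift 0.005 False [0.5666 0.0194 0.0639] df [-0.9519 -0.4591 -0.0139] dm [ 0.2463 -0.1842 -0.0155] 0.043888314947185876 t 31.0917
[-2.5666  0.8186 -0.3611]
lift 0.008 False [0.5667 0.0194 0.0669] df [-1.0322 -1.396  -0.4405] dm [ 0.2508 -0.121  -0.0091] 0.0436908092858353 t 31.5417
[-3.5041  0.7948  0.0708]
lift 0.012 False [0.5669 0.0195 0.071 ] df [0.3351 0.8238 0.4667] dm [ 0.0058  0.2149 -0.0245] 0.04343119755803628 t 32.0583
[-1.2112  2.0264 -0.8489]
```

The vertical force has dropped to just the cap's weight, so the cap is free. I'll lift it 60 mm and check.

Run:
```python
from h import *
v=np.load("pose0.npy"); p,r=v[:3],v[3:]
a,b=turn((p,r),-.0012,-76); s0=arm.sense()
print(arm.move_linear([a[0],a[1],a[2]+.060],velocity=.04,force_limit=9)); arm.dwell(.5); s=rep("top",s0); print(s["ft_force"],s["finger_force"])
w=snap("wrist","wE"); i=snap("scene","sE"); C=cam("scene"); q=proj(C,[.563,.019,.06])[0].astype(int); print(q)
cv2.imwrite("pics/cE.png",np.hstack([cv2.resize(w[:,120:520],(400,400)),cv2.resize(i[q[1]-60:q[1]+40,q[0]-50:q[0]+50],(400,400),interpolation=cv2.INTER_CUBIC)])[:,:,::-1])
```

```text
False
top [0.5667 0.0193 0.1188] df [-1.6738  1.5118 -0.4557] dm [-0.2686 -0.3811  0.0204] 0.04347474734213555 t 33.9083
[ 0.1998  0.2645 -0.4022] 29.998709857463837
[339 185]
```

View pics/cE.png

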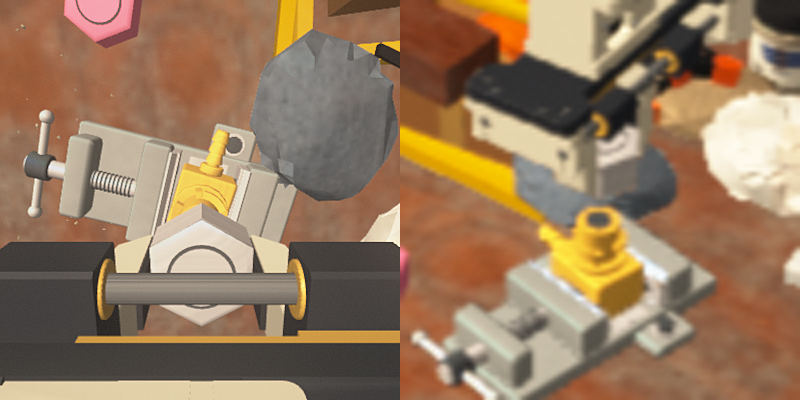

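The picture shows the valve upright between the jaws, tail along the slot, with the cap held level above it. I'll hand the job in.

```bash
python3 -c "
from station import arm
print(arm.job_done())"
```

```text
the job is handed in; nothing more can be done
None
```

The job is handed in, result not reported back: the left valve was lowered to the slot floor, its cap proved left-hand (unscrewed clockwise), and the gripper holds it level 6 cm above its seat; the valve's final depth was judged only from the arm's height and a picture.

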